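# Feel along the pattern board's sprung guide rail

## Task

Check that the wavy sprung rail on the pattern board runs free: touch down on its end by the round weight and run your fingertips along the whole rail to its end by the square weight in one unbroken stroke, pressing so lightly that the rail stays a little down all the way but never reaches its stop. Then lift off so that it springs back; before and after the stroke keep the fingers well clear of the stretch between the ends. Do not shift or lift the board, the two weights, the spool or the tin.

Things in the scene. Friction and masses are not known exactly. Their poses are not given: they have to be found in the camera images.
- board: Plywood pattern board, loose on the table, 180 (x) by 420 (y) by 18 mm thick, 2 kg. Origin at the centre of its underside; z up, y along its length. It carries the sprung rail along its middle.
- rail (a joint): How far the wavy rail is pressed down, m: 0 at rest, 0.010 at its stop. A rigid round aluminium bar 12 mm thick, sprung level on pins, its top 41 mm above the table; it sinks and rises straight, as a whole, wherever pressed. Moves from about 1 N, 2.5 N half way (5 mm), 4 N at its stop, springs back when let go.
- rail_p0 (a point): Point 0 of 7 on the top of the rail's centre line, at x -20, y -120, z 41 mm in the board's frame with the rail at rest; it sinks with the rail. One end of the rail.
- rail_p1 (a point): Point 1 of 7 on the top of the rail's centre line, at x 20, y -80, z 41 mm in the board's frame with the rail at rest; it sinks with the rail. Between neighbouring points the rail follows a smooth curve (cubic spline of x over y through all 7).
- rail_p2 (a point): Point 2 of 7 on the top of the rail's centre line, at x 30, y -40, z 41 mm in the board's frame with the rail at rest; it sinks with the rail. Between neighbouring points the rail follows a smooth curve (cubic spline of x over y through all 7).
- rail_p3 (a point): Point 3 of 7 on the top of the rail's centre line, at x -5, y 0, z 41 mm in the board's frame with the rail at rest; it sinks with the rail. Between neighbouring points the rail follows a smooth curve (cubic spline of x over y through all 7).
- rail_p4 (a point): Point 4 of 7 on the top of the rail's centre line, at x -35, y 40, z 41 mm in the board's frame with the rail at rest; it sinks with the rail. Between neighbouring points the rail follows a smooth curve (cubic spline of x over y through all 7).
- rail_p5 (a point): Point 5 of 7 on the top of the rail's centre line, at x -10, y 80, z 41 mm in the board's frame with the rail at rest; it sinks with the rail. Between neighbouring points the rail follows a smooth curve (cubic spline of x over y through all 7).
- rail_p6 (a point): Point 6 of 7 on the top of the rail's centre line, at x 30, y 120, z 41 mm in the board's frame with the rail at rest; it sinks with the rail. The other end of the rail.
- round_weight: Round steel pattern weight, loose, 32 mm across, 20 mm high, standing on the board 50 to 80 mm past one end of the rail (which end varies). Origin at the centre of its underside.
- square_weight: Square steel pattern weight, loose, 32 by 32 mm, 20 mm high, standing on the board 50 to 80 mm past the other end of the rail. Origin at the centre of its underside.
- spool: Thread spool, loose, upright on the table past the far long side of the board, 40 mm across, 52 mm high. Origin at the centre of its underside.
- tin: Small closed metal tin, loose, upright on the table on the robot's side of the board, 52 mm across, 40 mm high. Origin at the centre of its underside.
There are look-alikes about, which are no part of the job. Leave any black or orange look-alike of the square_weight alone.

How it is judged:
On the way, in this order (a step that is already met when the one before it is completed fails the run):
1. the rail is pressed at its end by the round weight (((horizontal distance between round_weight and rail_p0 below 0.15 m and horizontal distance between the grasp point and rail_p0 below 0.018 m) or (horizontal distance between square_weight and rail_p0 below 0.15 m and horizontal distance between the grasp point and rail_p6 below 0.018 m)) and value of joint rail above 0.0008 m and z of the grasp point in the frame of board below 0.08 m).
2. the pressing fingertip passes point 1 of 5 along the rail (((horizontal distance between round_weight and rail_p0 below 0.15 m and horizontal distance between the grasp point and rail_p1 below 0.018 m) or (horizontal distance between square_weight and rail_p0 below 0.15 m and horizontal distance between the grasp point and rail_p5 below 0.018 m)) and value of joint rail above 0.0008 m and z of the grasp point in the frame of board below 0.08 m).
3. the pressing fingertip passes point 2 of 5 along the rail (((horizontal distance between round_weight and rail_p0 below 0.15 m and horizontal distance between the grasp point and rail_p2 below 0.018 m) or (horizontal distance between square_weight and rail_p0 below 0.15 m and horizontal distance between the grasp point and rail_p4 below 0.018 m)) and value of joint rail above 0.0008 m and z of the grasp point in the frame of board below 0.08 m).
4. the pressing fingertip passes point 3 of 5 along the rail (((horizontal distance between round_weight and rail_p0 below 0.15 m and horizontal distance between the grasp point and rail_p3 below 0.018 m) or (horizontal distance between square_weight and rail_p0 below 0.15 m and horizontal distance between the grasp point and rail_p3 below 0.018 m)) and value of joint rail above 0.0008 m and z of the grasp point in the frame of board below 0.08 m).
5. the pressing fingertip passes point 4 of 5 along the rail (((horizontal distance between round_weight and rail_p0 below 0.15 m and horizontal distance between the grasp point and rail_p4 below 0.018 m) or (horizontal distance between square_weight and rail_p0 below 0.15 m and horizontal distance between the grasp point and rail_p2 below 0.018 m)) and value of joint rail above 0.0008 m and z of the grasp point in the frame of board below 0.08 m).
6. the pressing fingertip passes point 5 of 5 along the rail (((horizontal distance between round_weight and rail_p0 below 0.15 m and horizontal distance between the grasp point and rail_p5 below 0.018 m) or (horizontal distance between square_weight and rail_p0 below 0.15 m and horizontal distance between the grasp point and rail_p1 below 0.018 m)) and value of joint rail above 0.0008 m and z of the grasp point in the frame of board below 0.08 m).
7. the pressing fingertip reaches the rail's end by the square weight (((horizontal distance between round_weight and rail_p0 below 0.15 m and horizontal distance between the grasp point and rail_p6 below 0.018 m) or (horizontal distance between square_weight and rail_p0 below 0.15 m and horizontal distance between the grasp point and rail_p0 below 0.018 m)) and value of joint rail above 0.0008 m and z of the grasp point in the frame of board below 0.08 m).
At the end, for the whole second after the job is handed in: The rail has sprung back (less than 0.8 mm down), and the board, both weights, the spool and the tin stand upright, at rest, within 15 mm of where they began (value of joint rail below 0.0008 m and distance of each of board, round_weight, square_weight, spool, tin from where it was at the start of the episode below 0.015 m and angle between board's own z axis and vertical below 0.05 rad and angle between each of round_weight, square_weight, spool, tin's own z axis and vertical below 0.1 rad and linear speed of each of round_weight, square_weight, spool, tin below 0.02 m/s); the robot touches nothing.
It fails at once if the rail is pressed to its stop (more than 9.5 mm down) (value of joint rail above 0.0095 m).
It fails at once if fingertips low over the rail between its ends (within about 16 mm of it) while it is not pressed: stroke broken or begun wrongly (value of joint rail below 0.0004 m and z of the grasp point in the frame of board below 0.076 m and x of the grasp point in the frame of board between -0.06 and 0.06 m and y of the grasp point in the frame of board between -0.09 and 0.09 m).
It fails at once if the board is shifted or lifted by more than 15 mm (distance of board from where it was at the start of the episode above 0.015 m).
It fails at once if a weight, the spool or the tin is shifted, carried or lifted by more than 15 mm (distance of any of round_weight, square_weight, spool, tin from where it was at the start of the episode above 0.015 m).
It also fails if it takes over 48 s, if anything falls off the work surface, if the arm or the gripper's body presses on something with over 40 N, if the wrist force passes 120 N, or if a joint passes its speed limit or range.

## Robot

A 7-joint arm with a two-finger parallel gripper is mounted at the origin on the work surface. World frame = base frame: x ahead of the robot, y to its left, z up, the work surface at z = 0. Lengths are in m, angles in rad, forces in N, time in s.
With the tool pointing down it reaches from about 0.4 to 0.875 m from the base axis. Payload 6.5 kg.
Tool frame: the origin (TCP) lies on the centre line of the jaws, within the pads' length; the fingertips stand 17 mm ahead of it and the grasp point (between the pads) lies 2 mm behind it; z points along the fingers, y is the line along which they close (so a half turn about z gives the same grasp; the last joint's range is limited). The gripper opens to 88 mm and grips with 3 to 60 N. Pads are 18 mm wide; open, the fingers measure 123 mm over their backs; the gripper's body (75 mm by 187 mm) begins 45 mm behind the grasp point.
Start: joints at [-1.3, 0.536, -0.004, 1.538, 0.003, 1.067, -0.071], TCP at [0.215, 0.613, 0.256] pointing down, gripper open.
Joint ranges: [-2.7, 2.7], [-0.37, 2.16], [-1.27, 1.26], [0.24, 2.4], [-1.31, 4.45], [0.19, 1.91], [-2.76, 2.76]. Speed limits (rad/s): [2.39, 2.39, 3.14, 3.14, 3.14, 3.14, 3.14].

## Interface

Orientations are given as a unit quaternion [x, y, z, w].
In Python, from cell import monitor, optics, workorder gives the robot as it stands.
- The arm moves only by the tool carry_out, never from a script. Its argument "steps" is a list of rows, each a list of 3 entries, a list of its own where there are three numbers: the shift along the tool's x, y, z in mm, then the turn about the tool's z in rad, then the opening in per cent of the stroke, from 0 (shut) to 100 (fully open). In form: [[[dx, dy, dz], spin, jaw], ...]. A call has 1 to 8 rows; each row shifts and turns the commanded pose from where the row before left it, along the tool's axes as they then stand; what a row does not reach is not made up. A row lasts 1/8 s, in which the tool goes at most 62.5 mm and 10.7 degrees, less where a joint would pass 70% of its speed; a pose out of reach is approached as far as the arm can. A call is refused whole if a number of a shift passes 62.5 or a number of a turn 0.188, either way. A call with a gripper value outside its range is refused whole. The fingers move at their own pace and stop on an object; "force" is the grip in N (left out, the last holds). Time passes only in rows, so rows that do not move let the fingers close. It gives the time, the measured TCP pose, the force, the opening and the grip force at its end, in the units of the state.
- monitor.sense(): the state, without advancing time (a new reading comes with each control period).
- optics.grab_frame(name): name is "scene" or "top" or "wrist"; returns a dict with "color" (384x512x3 uint8, red, green, blue), "z_map" (384x512 float32, m along the optical axis (not along the pixel's ray), 0 where there is no reading), "fov_y" (degrees; the focal length in pixels is half the picture's height over the tangent of half this angle, whatever the lens; pixels are square), "cx", "cy" (the principal point, pixels), "k1" (the pictures are not rectified: a ray, as slopes to the right and down, at radius r is drawn at 1 + k1 r^2 times it, then the intrinsics apply), "R" (3x3) and "t" (3): a world point X has camera coordinates R X + t; the wrist camera has in their place "mount" (4x4, takes a point from camera to tool coordinates, whose origin is the TCP and whose axes are the flange's). Camera axes: x right, y down, z forward; pixel columns grow to the right and rows downward; lengths in m; the calibration is good to about 2 mm. A picture is of the moment at which its call begins: read the wrist's pose just before it.
- workorder.close_job(): hands the job in; it is judged then, once.
The state is a dict: "time": time; "joint_positions": joint angles; "qvel": joint speeds; "joint_torque": joint torques, N m; "tcp_pos": TCP position; "tool_rot": TCP orientation; "contact_force": force on the tool from outside, world axes, zero at the start; "torque": the same for the moment, N m; "width": opening from 0.0 (shut) to 1.0 (fully open); "grip_force": force on a finger pad.
Only numpy, scipy, OpenCV 4.12 (cv2) and the standard library are available. Lean on these libraries where they do the work, as an engineer would, in place of code of your own. Each camera call takes 0.05 s, during which the arm holds its last target. There are 200 camera calls.

## Working session

There is one attempt and no reset: what is moved stays moved. The work goes in short steps, Python scripts to look and compute and a tool call to move; the robot and the scene stay as the last step left them, time stands still between calls to the robot, and variables do not carry over. Pictures are saved under pics/ and viewed, at most 10 in all, crops included, and the job is handed in when it is done.

Besides the shell and the picture viewer there is one more tool, called as name([rows], argument=value, ...), one row to a line, values as JSON. carry_out: Moves the arm, as the interface text tells. Its arguments: {"type":"object","properties":{"steps":{"type":"array"},"force":{"type":"number"}},"required":["steps"]}

```bash
mkdir -p pics
python3 - <<'E'
from cell import monitor, optics
import cv2, numpy as np
print(monitor.sense())
for n in("top","scene"):
    f=optics.grab_frame(n); np.savez(n+".npz",**f)
    print(n,{k:v for k,v in f.items() if k not in("color","z_map")})
    cv2.imwrite(f"pics/{n}.png",cv2.resize(f["color"][:,:,::-1],(768,576),interpolation=cv2.INTER_CUBIC))
E
```

```text
{'time': 0.0, 'joint_positions': array([-1.30020377,  0.53720934, -0.00443345,  1.53883844,  0.002611  ,
        1.067268  , -0.07115409]), 'qvel': array([-8.51583458e-04,  2.95099665e-05, -1.04295476e-03,  1.47690529e-03,
       -8.23830011e-04,  7.08554982e-04,  2.00456133e-03]), 'joint_torque': array([ 9.32559415e-04, -5.70992661e+01,  9.91157144e-01, -2.51602507e+01,
       -5.63840289e-02,  1.80441578e-02,  1.20681998e-04]), 'tcp_pos': array([0.21463151, 0.61294132, 0.25482464]), 'tool_rot': array([ 1.67542984e-01,  9.85864398e-01, -8.55415376e-04, -7.53565768e-05]), 'contact_force': array([-0.24569598,  0.51201611,  0.21492763]), 'torque': array([ 0.03354979,  0.03986289, -0.01037204]), 'grip_force': 0.0, 'width': 1.0000162210449755}
top {'fov_y': 48.54421875265563, 'cx': 253.18506818865706, 'cy': 188.88192744152306, 'k1': -0.0424153080559987, 'R': array([[-0.01688152, -0.99985651, -0.00140176],
       [-0.98213908,  0.01684511, -0.18740082],
       [ 0.18739754, -0.00178688, -0.98228253]]), 't': array([-0.03925852,  0.58906432,  0.97716031])}
scene {'fov_y': 48.59555155526068, 'cx': 257.192837584212, 'cy': 192.47458200807154, 'k1': -0.0013149071345812734, 'R': array([[ 0.63083491,  0.7759149 , -0.00184047],
       [ 0.57949274, -0.47271433, -0.66387448],
       [-0.51598012,  0.41772866, -0.74784175]]), 't': array([-0.35031522, -0.33659486,  1.27700065])}
```

View pics/top.png

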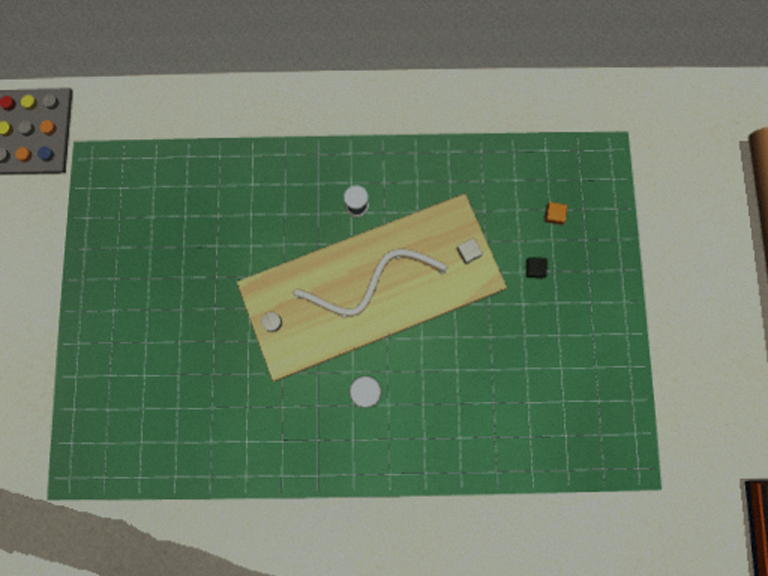

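View pics/scene.png

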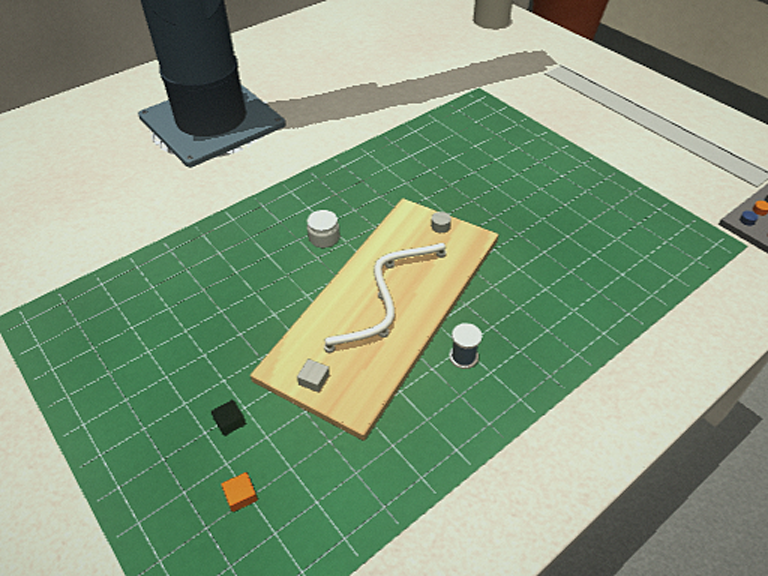

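The top view shows the board at 768-px corners (237,282), (465,195), (505,288) and (273,379). The round weight is at (271,321) on the left, and the rail runs from (297,292) to (444,269). The steel square weight is at (470,250) on the board. The look-alikes, black at (537,267) and orange at (556,212), are off the board, so I'm leaving them. The spool is at (356,200) and the tin at (365,391). Next I'll fit the board pose from the depth and the corners.

```bash
cat > h.py <<'E'
import numpy as np
from scipy.interpolate import CubicSpline
PX=np.array([-20,20,30,-5,-35,-10,30])/1e3; PY=np.arange(-120,121,40)/1e3
cs=CubicSpline(PY,PX)
def cloud(f):
    z=f["z_map"]; h,w=z.shape; fl=h/2/np.tan(np.radians(float(f["fov_y"]))/2)
    v,u=np.mgrid[:h,:w]; K=np.array([[fl,0,float(f["cx"])],[0,fl,float(f["cy"])],[0,0,1]])
    import cv2
    p=cv2.undistortPoints(np.stack([u,v],-1).reshape(-1,1,2).astype(float),K,np.array([float(f["k1"]),0,0,0])).reshape(h,w,2)
    C=np.dstack([p*z[...,None],z]); return (C-f["t"])@f["R"]
def curve(n=241,a=-.12,b=.12):
    y=np.linspace(a,b,n); return np.c_[cs(y),y]
E
python3 - <<'E'
from h import *
import cv2
from scipy.spatial import cKDTree
from scipy.optimize import least_squares
cor=np.array([(237,282),(465,195),(505,288),(273,379)])/1.5
for n in("top","scene"):
    f=np.load(n+".npz"); W=cloud(f); z=W[...,2]
    c=f["color"].astype(int); 
    reg=(W[...,0]>.35)&(W[...,0]<.9)&(abs(W[...,1])<.45)&(f["z_map"]>0)
    wood=reg&(c[...,0]-c[...,2]>40)&(c[...,1]>110)&(abs(z-.018)<.012)
    print(n,"wood z",np.median(z[wood]),wood.sum())
    P=W[wood][:,:2]; r=cv2.minAreaRect(P.astype(np.float32)); print(r)
    grey=reg&(abs(c.max(-1)-c.min(-1))<30)&(z>.026)&(z<.055)
    cnt,lab,st,cen=cv2.connectedComponentsWithStats(grey.astype(np.uint8))
    for i in range(1,cnt):
        if st[i,4]>40: q=W[lab==i]; print(i,st[i,4],q.mean(0).round(4),np.percentile(q[:,2],95).round(4),np.ptp(q[:,:2],0).round(3))
    i=max(range(1,cnt),key=lambda i:np.ptp(W[lab==i][:,:2],0).max() if st[i,4]>40 else 0)
    Q=W[lab==i]; Q=Q[Q[:,2]>np.median(Q[:,2])-.002][:,:2]; T=cKDTree(curve())
    for th0 in (r[2],r[2]+90,r[2]+180,r[2]+270):
        def res(p):
            s,k=np.sin(p[2]),np.cos(p[2]); L=(Q-p[:2])@np.array([[k,-s],[s,k]])
            return T.query(L)[0]
        o=least_squares(res,[*Q.mean(0),np.radians(th0)],loss="soft_l1",f_scale=.003)
        print(" fit",th0,o.x[:2].round(4),np.degrees(o.x[2]).round(2),"rms",np.sqrt(np.mean(res(o.x)**2)).round(5))
E
```

```text
top wood z 0.018312101204365185 10387
((0.615738034248352, -0.08887633681297302), (0.17884838581085205, 0.5359242558479309), 20.76668930053711)
1 193 [ 0.7365 -0.0116  0.0505] 0.0543 [0.039 0.038]
2 163 [ 0.646  -0.1993  0.0378] 0.0414 [0.039 0.039]
3 546 [ 0.5953 -0.0347  0.0401] 0.0437 [0.108 0.251]
4 134 [0.5323 0.1289 0.0376] 0.0419 [0.029 0.029]
5 350 [ 0.4172 -0.0229  0.0393] 0.0431 [0.05  0.049]
 fit 20.76668930053711 [ 0.5945 -0.0347] 20.64 rms 0.00279
 fit 110.76668930053711 [ 0.5982 -0.0444] 200.31 rms 0.0039
 fit 200.7666893005371 [ 0.5982 -0.0444] 200.31 rms 0.0039
 fit 290.7666893005371 [ 0.5982 -0.0444] 560.3 rms 0.0039
scene wood z 0.01838737324793541 10883
((0.6224452257156372, -0.10365644097328186), (0.18002507090568542, 0.5743311643600464), 20.82544708251953)
1 307 [ 0.4234 -0.0237  0.0377] 0.0421 [0.051 0.049]
2 129 [0.5367 0.1284 0.0362] 0.04 [0.031 0.032]
3 664 [ 0.6021 -0.0405  0.0393] 0.0426 [0.109 0.25 ]
4 335 [ 0.7411 -0.013   0.048 ] 0.0541 [0.04  0.039]
6 274 [ 0.6508 -0.2001  0.0367] 0.0399 [0.04  0.039]
 fit 20.82544708251953 [ 0.5973 -0.0344] 20.75 rms 0.00284
 fit 110.82544708251953 [ 0.6009 -0.0443] 200.47 rms 0.00377
 fit 200.82544708251953 [ 0.6009 -0.0443] 200.47 rms 0.00377
 fit 290.82544708251953 [ 0.6009 -0.0443] 560.47 rms 0.00377
```

Run:
```python
from h import *
import cv2
for n in("top","scene"):
    f=np.load(n+".npz"); W=cloud(f); c=f["color"].astype(int)
    m=(W[...,0]>.35)&(W[...,0]<.9)&(abs(W[...,1])<.45)&(c[...,0]-c[...,2]>40)&(c[...,1]>110)&(abs(W[...,2]-.018)<.012)
    k,lab,st,_=cv2.connectedComponentsWithStats(m.astype(np.uint8)); i=1+st[1:,4].argmax()
    print(n,cv2.minAreaRect(W[lab==i][:,:2].astype(np.float32)))
f=np.load("top.npz"); cv2.imwrite("pics/crop.png",cv2.resize(f["color"][120:260,145:345,::-1],(800,560),interpolation=cv2.INTER_CUBIC))
```

```text
top ((0.5950214266777039, -0.03424382209777832), (0.17884838581085205, 0.41906726360321045), 20.76668930053711)
scene ((0.5953899621963501, -0.03252813220024109), (0.18002507090568542, 0.42213085293769836), 20.82544708251953)
```

View pics/crop.png

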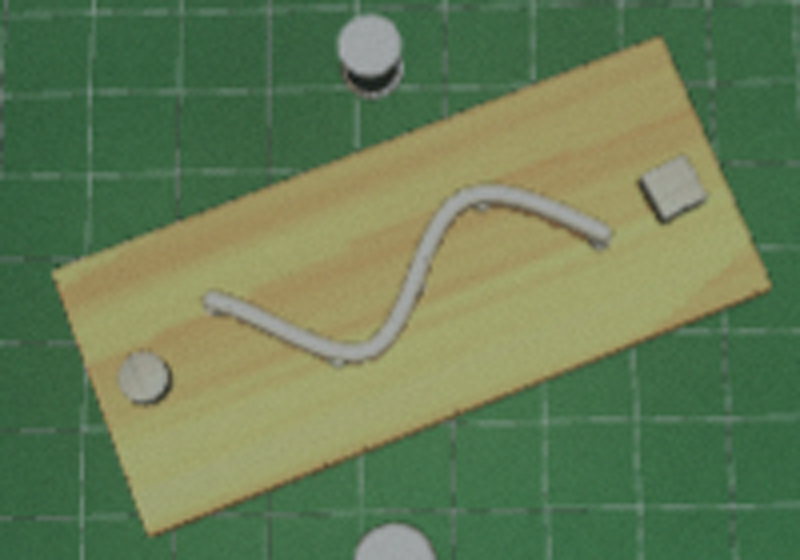

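The crop confirms it: the round weight is at (144,378) by the left rail end (212,300), and the grey steel square weight is at (673,188) by the right end (605,238). Board pose: centre (0.5953, -0.034), yaw 20.75°. So the stroke runs from p6 to p0.

```bash
cat >> h.py <<'E'
from scipy.spatial.transform import Rotation as Ro
C=np.array([.5953,-.034]); TH=np.radians(20.75)
def world(y,z):
    R=np.array([[np.cos(TH),-np.sin(TH)],[np.sin(TH),np.cos(TH)]])
    y=np.atleast_1d(y); return np.c_[np.c_[cs(y),y]@R.T+C,np.full(len(y),z)]
def report():
    from cell import monitor
    s=monitor.sense(); R=Ro.from_quat(s["tool_rot"]).as_matrix()
    print(s["time"],s["tcp_pos"].round(4),s["contact_force"].round(2),s["joint_positions"].round(2),s["width"]); return s,R
E
python3 - <<'E'
from h import *
s,R=report(); print(R.round(3)); t=world(.12,.14)[0]; print(t,(R.T@(t-s["tcp_pos"])*1e3).round(1),((R.T@(t-s["tcp_pos"])*1e3)/12).round(1))
E
```

```text
0.1 [0.2146 0.613  0.2549] [ 0.72  0.16 -0.03] [-1.3   0.54 -0.    1.54  0.    1.07 -0.07] 1.0009936062070408
[[-0.944  0.33  -0.   ]
 [ 0.33   0.944 -0.002]
 [-0.    -0.002 -1.   ]]
[0.58083913 0.08884496 0.14      ] [-518.8 -373.5  115.6] [-43.2 -31.1   9.6]
```

carry_out([
  [[-37,-27,0],0,0],
  [[-37,-27,0],0,0],
  [[-37,-27,0],0,0],
  [[-37,-27,0],0,0],
  [[-37,-27,0],0,0],
  [[-37,-27,0],0,0],
  [[-37,-27,0],0,0],
  [[-37,-27,0],0,0],
], force=10)

```text
time: 1.1
tcp_pos: [0.4233, 0.3103, 0.2555]
tool_rot: [0.168, 0.986, -0.0, -0.0]
contact_force: [0.7, 0.3, 0.2]
width: 0.115
grip_force: 0.0
```

carry_out([
  [[-37,-27,15],0,0],
  [[-37,-27,20],0,0],
  [[-37,-27,20],0,0],
  [[-37,-27,20],0,0],
  [[-37,-27,20],0,0],
  [[-38,-23,20],0,0],
  [[0,0,0],0,0],
  [[0,0,0],0,0],
])

```text
time: 2.1
tcp_pos: [0.5805, 0.0897, 0.1405]
tool_rot: [0.167, 0.986, 0.0, -0.001]
contact_force: [0.2, 0.0, 1.2]
width: 0.003
grip_force: 0.0
```

Run:
```python
from h import *
from cell import optics
import cv2
s,R=report(); print(R.round(4)); t=world(.12,.14)[0]; print(t,(R.T@(t-s["tcp_pos"])*1e3).round(1))
f=optics.grab_frame("wrist"); np.savez("wrist.npz",**f); print({k:v for k,v in f.items() if k not in("color","z_map")})
cv2.imwrite("pics/wrist.png",f["color"][:,:,::-1])
# rail cloud in wrist
z=f["z_map"]; g={k:f[k] for k in f}; M=f["mount"]; T=np.eye(4); T[:3,:3]=R; T[:3,3]=s["tcp_pos"]; A=T@M
g["R"]=A[:3,:3].T; g["t"]=-A[:3,:3].T@A[:3,3]
W=cloud(g); np.save("wristW.npy",W)
B=(W[...,:2]-C)@np.array([[np.cos(TH),-np.sin(TH)],[np.sin(TH),np.cos(TH)]])
ok=(z>0)&(abs(B[...,0])<.07)&(abs(B[...,1])<.125)
rail=ok&(W[...,2]>.034)&(W[...,2]<.05); print("wood z",np.median(W[ok&(abs(W[...,2]-.018)<.006)][:,2]),rail.sum())
Q=B[rail]; Zq=W[rail][:,2]
for a in np.arange(-.12,.12,.02):
    m=(Q[:,1]>a)&(Q[:,1]<a+.02)
    if m.sum()>20: print(round(a+.01,2),m.sum(),((Q[m,0]-cs(Q[m,1]))).mean().round(4),np.percentile(Zq[m],90).round(4))
print("ymax",np.percentile(Q[:,1],99.5))
```

```text
2.1 [0.5805 0.0897 0.1405] [0.16 0.03 1.21] [-0.34  0.58  0.14  1.8  -0.11  0.77  1.1 ] 0.0029067323882931086
[[-9.439e-01  3.301e-01 -1.000e-03]
 [ 3.301e-01  9.439e-01  5.000e-04]
 [ 1.100e-03  2.000e-04 -1.000e+00]]
[0.58083913 0.08884496 0.14      ] [-0.6 -0.7  0.5]
{'fov_y': 64.86320603193987, 'cx': 256.9508558256207, 'cy': 188.58312933976103, 'k1': -0.04844848674043331, 'mount': array([[-5.61726123e-04, -9.65271461e-01, -2.61248332e-01,
         6.78274415e-02],
       [ 9.99999792e-01, -4.59575442e-04, -4.52102207e-04,
         2.30496783e-04],
       [ 3.16338040e-04, -2.61248532e-01,  9.65271519e-01,
        -1.29240911e-01],
       [ 0.00000000e+00,  0.00000000e+00,  0.00000000e+00,
         1.00000000e+00]])}
wood z 0.01824491370100484 4255
-0.11 363 -0.0066 0.0414
-0.09 386 -0.0064 0.0414
-0.07 310 -0.005 0.0414
-0.05 237 -0.003 0.0415
-0.03 22 -0.0023 0.0418
-0.01 55 -0.0042 0.0415
0.01 439 0.0018 0.0416
0.03 414 0.0013 0.0415
0.05 368 -0.0019 0.0416
0.07 490 -0.0038 0.0416
0.09 560 -0.0044 0.0417
0.11 509 -0.0042 0.0415
ymax 0.12370683891610544
```

Run:
```python
from h import *
import cv2
from scipy.spatial import cKDTree
from scipy.optimize import least_squares
W=np.load("wristW.npy"); Rm=np.array([[np.cos(TH),-np.sin(TH)],[np.sin(TH),np.cos(TH)]])
B=(W[...,:2]-C)@Rm; c=np.load("wrist.npz")["color"].astype(int)
m=(abs(B[...,0])<.07)&(abs(B[...,1])<.135)&(W[...,2]>.0395)&(W[...,2]<.046)
T=cKDTree(curve(961)); Q=W[m][:,:2]
for sgn in(0,np.pi):
    def L(p):
        s,k=np.sin(p[2]),np.cos(p[2]); return (Q-p[:2])@np.array([[k,-s],[s,k]])
    o=least_squares(lambda p:T.query(L(p))[0],[*C,TH+sgn],loss="soft_l1",f_scale=.002)
    print(m.sum(),o.x[:2].round(4),np.degrees(o.x[2]).round(2),np.sqrt(np.mean(T.query(L(o.x))[0]**2)),np.percentile(L(o.x)[:,1],[.5,99.5]))
wd=(abs(W[...,2]-.018)<.006)&(c[...,0]-c[...,2]>35)
k,lab,st,_=cv2.connectedComponentsWithStats(wd.astype(np.uint8)); i=1+st[1:,4].argmax()
print(cv2.minAreaRect(W[lab==i][:,:2].astype(np.float32)))
```

```text
2745 [ 0.5931 -0.0327] 20.38 0.0024215639086366614 [-0.12026019  0.12138558]
2745 [ 0.5965 -0.0429] 199.91 0.003844168698143473 [-0.13231211  0.10969879]
((0.5765806436538696, 0.01081480085849762), (0.17915405333042145, 0.3251536786556244), 20.679271697998047)
```

View pics/wrist.png

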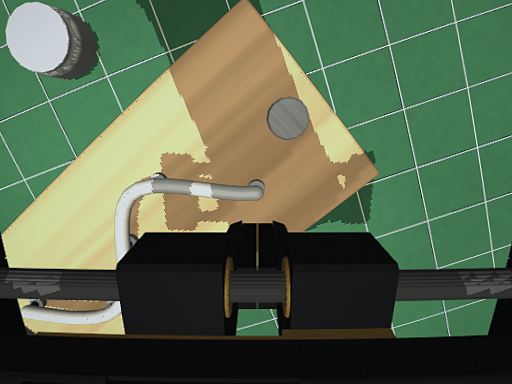

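```bash
cat >> h.py <<'E'
C=np.array([.5942,-.0333]); TH=np.radians(20.55)
def to(y,z):
    s,R=report(); t=world(y,z)[0]; print("shift mm",(R.T@(t-s["tcp_pos"])*1e3).round(1))
E
python3 -c "
from h import *
to(.117,.0535)"
```

```text
2.15 [0.5805 0.0904 0.1408] [ 0.79 -0.35 -0.18] [-0.34  0.58  0.14  1.8  -0.11  0.77  1.1 ] 0.0018371640669527147
shift mm [-0.3 -4.6 87.3]
```

Approach to just above contact first, then read the force.

carry_out([
  [[0,-4.5,25],0,0],
  [[0,0,25],0,0],
  [[0,0,20],0,0],
  [[0,0,5],0,0],
  [[0,0,0],0,0],
  [[0,0,0],0,0],
])

```text
time: 2.9
tcp_pos: [0.5802, 0.0849, 0.0666]
tool_rot: [0.168, 0.986, 0.0, 0.001]
contact_force: [0.5, -0.0, -0.4]
width: 0.007
grip_force: 0.0
```

```bash
python3 -c "
from h import *
to(.117,.0535)"
```

```text
2.9 [0.5802 0.0849 0.0666] [ 0.48 -0.   -0.36] [-0.31  0.69  0.12  1.83 -0.13  0.63  1.12] 0.007100862148314007
shift mm [ 1.3  0.7 13.1]
```

carry_out([
  [[0,0,4],0,0],
  [[0,0,4],0,0],
  [[0,0,2],0,0],
  [[0,0,1.5],0,0],
  [[0,0,0],0,0],
  [[0,0,0],0,0],
])

```text
time: 3.65
tcp_pos: [0.5798, 0.0847, 0.0544]
tool_rot: [0.168, 0.986, 0.0, 0.0]
contact_force: [0.7, -0.5, 2.4]
width: 0.007
grip_force: 1.1
```

carry_out([
  [[0,0,0],0,0],
])

```text
time: 3.78
tcp_pos: [0.5798, 0.0848, 0.0544]
tool_rot: [0.168, 0.986, 0.0, 0.0]
contact_force: [0.8, 1.0, 2.4]
width: 0.007
grip_force: 1.1
```

carry_out([
  [[0,0,0],0,0],
])

```text
time: 3.9
tcp_pos: [0.5798, 0.0848, 0.0544]
tool_rot: [0.168, 0.986, 0.0, 0.0]
contact_force: [1.2, -0.2, 2.2]
width: 0.007
grip_force: 1.2
```

Run:
```python
from h import *
from cell import optics
import cv2
to(.117,.0535)
for n in("scene","wrist"):
    f=optics.grab_frame(n); np.savez(n+"2.npz",**f); report()
f=np.load("scene2.npz"); W=cloud(f); W0=cloud(np.load("scene.npz"))
B=(W0[...,:2]-C)@np.array([[np.cos(TH),-np.sin(TH)],[np.sin(TH),np.cos(TH)]])
m=(abs(B[...,1])<.09)&(abs(B[...,0]-cs(B[...,1]))<.009)&(W0[...,2]>.038)&(W0[...,2]<.045)&(f["z_map"]>0)&(W[...,2]<.05)
for a in np.arange(-.09,.09,.03):
    k=m&(B[...,1]>a)&(B[...,1]<a+.03); print(round(a,2),k.sum(),np.median((W0-W)[k][:,2]).round(4) if k.sum() else 0)
cv2.imwrite("pics/s2.png",cv2.resize(f["color"][110:290,130:370,::-1],(800,600),interpolation=cv2.INTER_CUBIC))
```

```text
3.9 [0.5798 0.0848 0.0544] [ 1.16 -0.24  2.18] [-0.31  0.71  0.12  1.83 -0.14  0.61  1.13] 0.006826404342263714
shift mm [0.9 1.  0.9]
3.95 [0.5798 0.0848 0.0544] [1.01 0.46 2.93] [-0.31  0.71  0.12  1.83 -0.14  0.61  1.13] 0.006259781519295552
4.0 [0.5798 0.0848 0.0543] [0.41 0.74 2.34] [-0.31  0.71  0.12  1.83 -0.14  0.61  1.13] 0.005357211920161516
-0.09 70 0.0045
-0.06 58 0.0039
-0.03 69 0.0046
0.0 64 0.0045
0.03 49 0.0048
0.06 53 0.0056
```

View pics/s2.png

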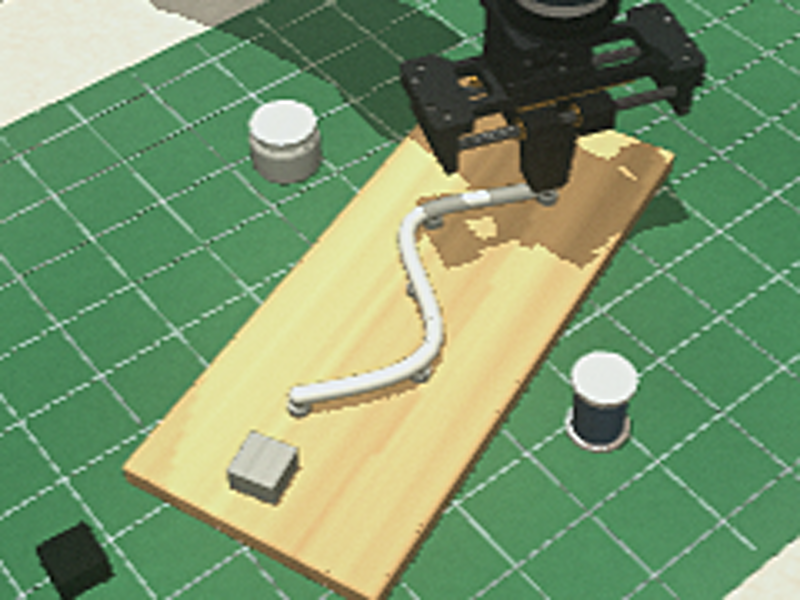

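The picture shows the fingertip on the rail end at about (545,190), with the whole rail about 4.5 mm down (force about 2.4 N). Next I'll compute the stroke.

```bash
cat >> h.py <<'E'
def plan(y0,z=.0542,n=8,step=9,yend=-.117):
    s,R=report(); ys=np.linspace(y0,yend,4001); P=world(ys,z); 
    L=np.r_[0,np.cumsum(np.linalg.norm(np.diff(P,axis=0),axis=1))]*1e3
    d=np.minimum(np.arange(1,n+1)*step,L[-1]); yy=np.interp(d,L,ys)
    q=(world(yy,z)-s["tcp_pos"])@R*1e3; q=np.round(q*2)/2
    print("left",L[-1].round(),"yend",yy[-1].round(4)); print(np.diff(np.vstack([[0,0,0],q]),axis=0).tolist())
def near():
    s,R=report(); ys=np.linspace(-.12,.12,2401); D=np.linalg.norm(world(ys,0)[:,:2]-s["tcp_pos"][:2],axis=1); i=D.argmin(); print("near y",ys[i].round(4),"off",D[i].round(4)); return ys[i]
E
python3 -c "
from h import *
plan(.117,n=16)"
```

```text
4.0 [0.5798 0.0848 0.0543] [0.41 0.74 2.34] [-0.31  0.71  0.12  1.83 -0.14  0.61  1.13] 0.005357211920161516
left 302.0 yend 0.0059
[[1.0, -8.0, 0.0], [0.5, -9.0, 0.0], [1.0, -9.0, 0.0], [1.5, -9.0, 0.0], [1.0, -8.5, 0.0], [1.5, -9.0, 0.0], [1.0, -9.0, 0.0], [0.5, -9.0, 0.0], [-0.5, -9.0, 0.0], [-2.0, -9.0, 0.0], [-4.0, -8.0, 0.0], [-6.5, -5.5, 0.0], [-8.5, -3.5, 0.0], [-8.5, -2.0, 0.0], [-9.0, -1.5, 0.0], [-9.0, -0.5, 0.0]]
```

carry_out([
  [[1,-8,0],0,0],
  [[0.5,-9,0],0,0],
  [[1,-9,0],0,0],
  [[1.5,-9,0],0,0],
  [[1,-8.5,0],0,0],
  [[1.5,-9,0],0,0],
  [[1,-9,0],0,0],
])

```text
time: 4.88
tcp_pos: [0.5519, 0.0287, 0.0543]
tool_rot: [0.168, 0.986, 0.0, -0.0]
contact_force: [1.7, 2.4, 1.9]
width: 0.007
grip_force: 1.1
```

```bash
python3 -c "
from h import *
plan(near(),n=10)"
```

```text
4.875 [0.5519 0.0287 0.0543] [1.69 2.38 1.93] [-0.22  0.67  0.11  1.92 -0.13  0.56  1.21] 0.0074955684279419755
near y 0.0726 off 0.0004
4.875 [0.5519 0.0287 0.0543] [1.69 2.38 1.93] [-0.22  0.67  0.11  1.92 -0.13  0.56  1.21] 0.0074955684279419755
left 238.0 yend -0.0006
[[0.0, -9.0, 0.0], [-0.5, -9.0, 0.0], [-2.0, -9.0, 0.0], [-4.0, -7.5, 0.0], [-7.0, -6.0, 0.0], [-8.5, -3.0, 0.0], [-8.5, -2.0, 0.0], [-9.0, -1.0, 0.0], [-9.0, -1.0, 0.0], [-9.0, -0.5, 0.0]]
```

carry_out([
  [[0,-9,0],0,0],
  [[-0.5,-9,0],0,0],
  [[-2,-9,0],0,0],
  [[-4,-7.5,0],0,0],
  [[-7,-6,0],0,0],
  [[-8.5,-3,0],0,0],
  [[-8.5,-2,0],0,0],
  [[-9,-1,0],0,0],
])

```text
time: 5.88
tcp_pos: [0.5745, -0.0282, 0.0541]
tool_rot: [0.168, 0.986, -0.0, -0.0]
contact_force: [-2.0, -0.0, 1.4]
width: 0.006
grip_force: 1.1
```

```bash
python3 -c "
from h import *
plan(near(),n=9)"
```

```text
5.875 [ 0.5745 -0.0282  0.0541] [-2.02 -0.02  1.39] [-0.11  0.7   0.11  1.86 -0.12  0.59  1.31] 0.006230836504852372
near y 0.0113 off 0.0006
5.875 [ 0.5745 -0.0282  0.0541] [-2.02 -0.02  1.39] [-0.11  0.7   0.11  1.86 -0.12  0.59  1.31] 0.006230836504852372
left 165.0 yend -0.0507
[[-9.0, -1.0, -0.0], [-9.0, -0.5, 0.0], [-9.0, -0.5, 0.0], [-9.0, -0.5, 0.0], [-9.0, -1.0, 0.0], [-8.5, -1.0, 0.0], [-9.0, -2.5, 0.0], [-8.0, -4.0, 0.0], [-7.0, -5.5, 0.0]]
```

carry_out([
  [[-9,-1,0],0,0],
  [[-9,-0.5,0],0,0],
  [[-9,-0.5,0],0,0],
  [[-9,-0.5,0],0,0],
  [[-9,-1,0],0,0],
  [[-8.5,-1,0],0,0],
  [[-9,-2.5,0],0,0],
  [[-8,-4,0],0,0],
])

```text
time: 6.88
tcp_pos: [0.6377, -0.0616, 0.0543]
tool_rot: [0.167, 0.986, 0.0, 0.0]
contact_force: [-1.2, 1.7, 2.3]
width: 0.003
grip_force: 1.1
```

```bash
python3 -c "
from h import *
plan(near(),n=12)"
```

```text
6.875 [ 0.6377 -0.0616  0.0543] [-1.22  1.66  2.26] [-0.05  0.78  0.11  1.68 -0.12  0.69  1.35] 0.0030479391688148783
near y -0.0418 off 0.0002
6.875 [ 0.6377 -0.0616  0.0543] [-1.22  1.66  2.26] [-0.05  0.78  0.11  1.68 -0.12  0.69  1.35] 0.0030479391688148783
left 93.0 yend -0.117
[[-6.5, -6.0, 0.0], [-5.0, -7.5, 0.0], [-3.0, -8.5, 0.0], [-1.5, -9.0, 0.0], [-0.5, -9.0, 0.0], [0.5, -9.0, 0.0], [0.5, -9.0, 0.0], [1.0, -9.0, 0.0], [1.0, -9.0, 0.0], [1.0, -9.0, 0.0], [0.5, -3.0, 0.0], [0.0, 0.0, 0.0]]
```

carry_out([
  [[-6.5,-6,0],0,0],
  [[-5,-7.5,0],0,0],
  [[-3,-8.5,0],0,0],
  [[-1.5,-9,0],0,0],
  [[-0.5,-9,0],0,0],
  [[0.5,-9,0],0,0],
  [[0.5,-9,0],0,0],
  [[1,-9,0],0,0],
])

```text
time: 7.88
tcp_pos: [0.6284, -0.13, 0.0543]
tool_rot: [0.168, 0.986, 0.0, 0.0]
contact_force: [1.0, 1.1, 2.2]
width: 0.002
grip_force: 1.2
```

```bash
python3 -c "
from h import *
plan(near(),n=5)"
```

```text
7.875 [ 0.6284 -0.13    0.0543] [1.02 1.09 2.23] [ 0.06  0.78  0.1   1.67 -0.11  0.69  1.46] 0.0017087164854372448
near y -0.1031 off 0.0008
7.875 [ 0.6284 -0.13    0.0543] [1.02 1.09 2.23] [ 0.06  0.78  0.1   1.67 -0.11  0.69  1.46] 0.0017087164854372448
left 21.0 yend -0.117
[[0.5, -9.0, 0.0], [1.0, -9.0, 0.0], [0.5, -2.5, 0.0], [0.0, 0.0, 0.0], [0.0, 0.0, 0.0]]
```

carry_out([
  [[0.5,-9,0],0,0],
  [[1,-8,0],0,0],
  [[0.5,-2.5,0],0,0],
  [[0,0,0],0,0],
  [[0,0,0],0,0],
])

```text
time: 8.5
tcp_pos: [0.6199, -0.148, 0.0542]
tool_rot: [0.168, 0.986, -0.001, -0.0]
contact_force: [0.2, -1.8, 2.0]
width: 0.006
grip_force: 1.2
```

```bash
python3 -c "
from h import *
near()"
```

```text
8.5 [ 0.6199 -0.148   0.0542] [ 0.16 -1.8   1.95] [ 0.09  0.78  0.1   1.68 -0.11  0.69  1.48] 0.005547317917849748
near y -0.1165 off 0.0001
```

Pressed at the end of the rail; now lifting straight up.

carry_out([
  [[0,0,-5],0,0],
  [[0,0,-10],0,0],
  [[0,0,-30],0,0],
  [[0,0,-40],0,0],
  [[0,0,-40],0,0],
  [[0,0,-20],0,0],
  [[0,0,0],0,0],
  [[0,0,0],0,0],
])

```text
time: 9.5
tcp_pos: [0.6192, -0.1468, 0.1976]
tool_rot: [0.167, 0.986, 0.0, -0.001]
contact_force: [-0.7, -0.6, -0.1]
width: 0.007
grip_force: 0.0
```

Run:
```python
from h import *
from cell import optics
report()
f=optics.grab_frame("scene"); W=cloud(f); W0=cloud(np.load("scene.npz"))
B=(W0[...,:2]-C)@np.array([[np.cos(TH),-np.sin(TH)],[np.sin(TH),np.cos(TH)]])
m=(abs(B[...,1])<.12)&(abs(B[...,0]-cs(B[...,1]))<.009)&(W0[...,2]>.038)&(W0[...,2]<.045)&(W[...,2]<.05)
print(m.sum(),np.median((W0-W)[m][:,2]))
g=np.load("scene.npz")["color"].astype(int); d=(abs(g-f["color"]).max(-1)>60); import cv2
cv2.imwrite("pics/end.png",cv2.resize(f["color"][:,:,::-1],(768,576)))
```

```text
9.5 [ 0.6192 -0.1468  0.1976] [-0.7  -0.57 -0.05] [ 0.07  0.58  0.13  1.63 -0.09  0.94  1.47] 0.007121744396498301
490 0.00021501117332504635
```

View pics/end.png

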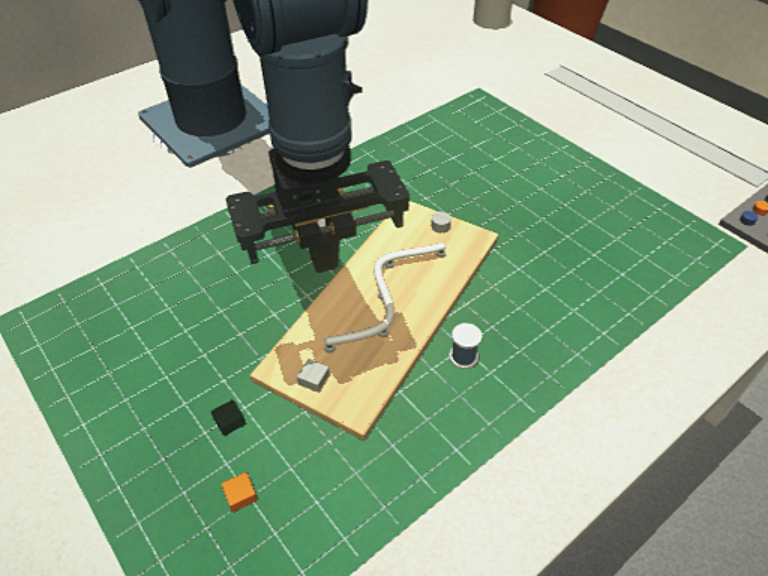

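The gripper is clear and the rail is back up. The board corner (365,437), weights (442,221) and (313,375), and spool (466,343) are all where they began. The tin is hidden behind the gripper, which never came near it.

```bash
python3 -c "
from cell import workorder
print(workorder.close_job())"
```

```text
the job is handed in; nothing more can be done
None
```

I ran the rail in one unbroken stroke from the round-weight end to the square-weight end (about 4.5 mm down when measured at the start, fingertip height held throughout), it sprang back after lift-off, and I handed the job in; no verdict was shown.

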